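Clamp the tube and hold the press's key switch on

ROBOT

A 6-joint arm with a two-finger parallel gripper is mounted at the origin on the work surface. World frame = base frame: x ahead of the robot, y to its left, z up, the work surface at z = 0. Lengths are in mm, angles in rad, forces in N, time in s.
With the tool pointing down it reaches from about 350 to 875 mm from the base axis. Payload 4.2 kg.
Tool frame: the origin (TCP) lies midway between the tips of the shut fingers; the grasp point (between the pads) lies 19 mm behind it (arm.hold_point_z is the distance from the TCP to the grasp point, in mm); z points along the fingers, y is the line along which they close (so a half turn about z gives the same grasp; the last joint's range is limited). The gripper opens to 85 mm and grips with 20 to 120 N. Pads are 22 mm wide; open, the fingers measure 114 mm over their backs; the gripper's body (76 mm by 85 mm) begins 54 mm behind the grasp point. The pads swing forward as they close: fully open they stand 13 mm farther back than shut.
Start: joints at [1.432, 0.385, 0.008, 0, -1.194, -0.259], TCP at [242.086, 576.189, 231.312] pointing down, gripper open.
Joint ranges: [-3.14, 3.14], [-1.21, 2.06], [-1.07, 1.41], [-3.16, 2.05], [-2.99, -0.16], [-3.1, 3.1]. Speed limits (rad/s): [2.79, 2.79, 3.14, 3.14, 3.14, 3.14].

INTERFACE

Orientations are given as a unit quaternion [x, y, z, w].
In Python, from bench import arm, vision gives the robot as it stands. The module is installed in compiled form; this text tells all that it offers.
- The arm moves only by the tool servo_tool, never from a script. Its argument "plan" is a list of rows, each a list of 7 numbers: the shift along the world's x, y, z each as a share of 300 mm, from -1 to 1, then the turn, a rotation vector about the world's x, y, z each as a share of 2 rad, from -1 to 1, then the opening, from 0 (shut) to 1 (fully open). A call has 1 to 20 rows; each row shifts and turns the commanded pose from where the row before left it; what a row does not reach is not made up. A row lasts 1/8 s, in which the tool goes at most 62.5 mm and 10.7 degrees, less where a joint would pass 70% of its speed; a pose out of reach is approached as far as the arm can. A call with a number of a shift or a turn outside -1 to 1 is refused whole. A call with a gripper value outside its range is refused whole. The fingers move at their own pace and stop on an object; the grip force is fixed at half the most. Time passes only in rows, so rows that do not move let the fingers close. It gives the time, the measured TCP pose, the force, the opening and the grip force at its end, in the units of the state.
- arm.read_state(): the state, without advancing time (a new reading comes with each control period).
- vision.get_image(name): name is "side" or "top" or "wrist"; returns a dict with "image" (420x560x3 uint8, red, green, blue), "z_map" (420x560 float32, mm along the optical axis (not along the pixel's ray), 0 where there is no reading), "K" (3x3 intrinsics, pixels), "world_to_cam" (4x4, takes a point from world to camera coordinates); the wrist camera has in their place "mount" (4x4, takes a point from camera to tool coordinates, whose origin is the TCP and whose axes are the flange's). Camera axes: x right, y down, z forward; pixel columns grow to the right and rows downward; lengths in mm; the calibration is good to about 2 mm. A picture is of the moment at which its call begins: read the wrist's pose just before it.
- arm.job_done(): hands the job in; it is judged then, once.
The state is a dict: "clock": time; "joints": joint angles; "joint_vel": joint speeds; "joint_efforts": joint torques, N m; "position": TCP position; "ee_rot": TCP orientation; "contact_force": force on the tool from outside, world axes, zero at the start; "wrist_torque": the same for the moment, N m; "gripper_width": finger opening in mm; "grasp_force": force on a finger pad.
Only numpy, scipy, OpenCV 4.12 (cv2) and the standard library are available. Lean on these libraries where they do the work, as an engineer would, in place of code of your own. Each camera call takes 0.05 s, during which the arm holds its last target. There are 200 camera calls.

TASK

Flip the cam lever on the small tube press round to its stop so that it clamps the steel tube. Then take the key with the rectangular head from the wooden key stand, push it fully home in the slot on top of the switch box, working it past the sticky pins, and turn it a quarter turn clockwise (seen from above) to its stop. The switch springs back, so finish while still gripping the key and holding it turned; leave the other two keys in their stand and do not knock over or shove the loose things around (spray can, caster, end plug, wrench, steel bar).

Things in the scene. Friction and masses are not known exactly. Their poses are not given: they have to be found in the camera images.
- press: Grey tube press fixed to the bench: base plate 160 x 220 x 12 mm; origin at the centre of its underside, z up. A steel fence 30 mm high runs along its y axis on the +x side of the tube, behind it a drive housing 72 mm high; cam lever and clamp pad are on the -x side.
- tube: Square steel tube 24 x 24 x 240 mm, 0.3 kg, loose, lying on the press's base plate along the press's y axis, between fence and clamp pad with a few mm of play. Origin at the centre of its underside. It needs no handling.
- pad: Steel clamp pad 26 x 38 x 20 mm on the press, origin at the bottom of its front face; the cam lever drives it 7.6 mm along the press's +x against the tube. It needs no handling.
- cam_lever (a joint): Angle of the cam lever about its vertical pivot, rad: 0 to 1.571. At 0 the arm points along the press's -x (unclamped); it grows anticlockwise seen from above; at 1.571, its stop, the arm points along the press's -y, parallel to the tube, and the tube is clamped. It starts between 0 and 0.4, has friction (about 0.15 Nm, 2 to 4 N at the knob) and stays where it is left.
- lever_pivot (a point): Point on the lever's vertical pivot axis at the height of lever_knob's point (68 mm above the bench).
- lever_knob (a point): Black upright cylindrical knob at the end of the lever's arm, 85 mm from the pivot, 18 mm in diameter, 40 mm tall, top 84 mm above the bench; this point is on its axis 16 mm below its top. The flat steel arm beneath it is 14 mm wide, its upper face 44 mm above the bench. Site axes: x runs from knob towards pivot.
- switch_box: Grey switch box 100 x 110 x 50 mm fixed to the bench, with a round steel collar 56 mm in diameter, up to 80 mm, and in it a square brass rotor 30 x 30 mm whose top is 86 mm above the bench. Origin at the centre of its underside, z up.
- keyhole (a point): Centre of the key slot's mouth on the rotor's top, 86 mm above the bench; axes are the box's and do not turn with the rotor. At rotor 0 the slot is 20 mm along x, 6.6 mm along y, chamfered 2 mm, 34 mm deep. Two spring pins stick 3 mm into its +x end, 12 and 22 mm below the mouth: they resist the key by several N (up to about 10 N); push on, wiggling a little.
- rotor (a joint): Angle of the rotor, rad: 0 (off, rest) to 1.571 (stop, on), growing clockwise seen from above. A spring returns it to 0: about 0.03 Nm at 0 and 0.14 Nm at the stop. The key has about 0.12 rad of play in the slot, so the hand must turn a little more than the rotor.
- key_stand: Wooden key stand 50 x 180 x 40 mm fixed to the bench, three slots (27 x 7 mm, long along its x) in a row along its y, 60 mm apart, each with a key standing head up; which key is in which slot varies. Origin at the centre of its underside.
- key: The key to use: steel blade 18 mm (x) by 5 mm (y) by 30 mm long with rounded edges, and a black rectangular head 30 mm (x) by 11 mm (y) by 36 mm tall. 50 g, symmetric under a half turn. Origin at the blade's tip, z up along the blade to the head; the head begins (shoulder) at z = 30 mm and ends at z = 66 mm. The shoulder rests on the stand's top, and on the rotor's top when fully home.
- key_head (a point): Grip point on the key's axis, 51 mm above its tip, in the head (15 mm below the top). Grip across the 11 mm (key's y).
- key_round: Other key, to be left: black disc head 36 mm in diameter, 11 mm thick, blade 24 mm wide (too wide for the rotor). Origin at the blade's tip.
- key_tee: Other key, to be left: T-shaped black head with a 46 mm cross bar, 12 mm thick, blade 24 mm wide (too wide for the rotor). Origin at the blade's tip.
- spray_can: Bystander: can 64 mm in diameter, 170 mm tall, standing. Origin at the centre of its base.
- caster: Bystander: swivel caster lying wheel up, plate 50 x 50 mm, 66 mm tall. Origin under its plate.
- end_plug: Bystander: black tube end plug 26 mm in diameter, 24 mm tall. Origin under its centre.
- wrench: Bystander: wrench lying flat on the bench. Origin under its middle.
- hex_bar: Bystander: steel bar 110 x 16 x 14 mm lying flat on the bench. Origin under its centre.
Mind the look-alikes: they are no part of the job. Leave any green or purple look-alike of the switch_box alone.

How it is judged:
By the outcome, as a careful person would: the job done as asked, in the order asked, and still so for the second after the job is handed in, while the arm keeps its last pose, push and grip.
It also fails if it takes over 67 s, if anything falls off the work surface, if the arm or the gripper's body presses on something with over 40 N, if the wrist force passes 120 N, or if a joint passes its speed limit or range.

## Working session

There is one attempt and no reset: what is moved stays moved. The work goes in short steps, Python scripts to look and compute and a tool call to move; the robot and the scene stay as the last step left them, time stands still between calls to the robot, and variables do not carry over. Pictures are saved under pics/ and viewed, at most 10 in all, crops included, and the job is handed in when it is done.

Besides the shell and the picture viewer there is one more tool, called after "Emit:" as name(argument=value, ...), one argument or row to a line, values as JSON. servo_tool: Moves the arm, as the interface text tells. Its arguments: {"type":"object","properties":{"plan":{"type":"array"}},"required":["plan"]}

```bash
mkdir -p pics; cat > h.py <<'E'
import numpy as np, cv2
from bench import arm, vision
def grab(n):
    s=arm.read_state(); d=vision.get_image(n); d['s']=s
    if n=='wrist':
        from scipy.spatial.transform import Rotation as R
        T=np.eye(4);T[:3,:3]=R.from_quat(s['ee_rot']).as_matrix();T[:3,3]=s['position']
        d['c2w']=T@d['mount']
    else: d['c2w']=np.linalg.inv(d['world_to_cam'])
    return d
def cloud(d):
    z=d['z_map'];K=d['K'];v,u=np.mgrid[:z.shape[0],:z.shape[1]]
    p=np.stack([(u-K[0,2])/K[0,0]*z,(v-K[1,2])/K[1,1]*z,z],-1)
    w=p@d['c2w'][:3,:3].T+d['c2w'][:3,3]; w[z<=0]=np.nan; return w
def plane(d,u,v,h):
    r=np.linalg.inv(d['K'])@[u,v,1]; r=d['c2w'][:3,:3]@r; o=d['c2w'][:3,3]
    return o+r*(h-o[2])/r[2]
def save(n,im,sc=1): cv2.imwrite('pics/'+n,cv2.resize(im[:,:,::-1],None,fx=sc,fy=sc,interpolation=cv2.INTER_CUBIC))
E
python3 - <<'E'
from h import *
for n in ['top','side']:
    d=grab(n); save(n+'.png',d['image'],1.4); np.savez(n+'.npz',**{k:d[k] for k in['image','z_map','K','c2w']})
    print(n,d['c2w'][:3].round(2).tolist(),d['K'].round(1).tolist())
print(arm.read_state(),arm.hold_point_z)
E
```

```text
top [[-0.01, -1.0, 0.05, 472.85], [-1.0, 0.01, 0.01, -31.55], [-0.01, -0.05, -1.0, 1044.11]] [[404.7, 0.0, 281.8], [0.0, 404.7, 220.0], [0.0, 0.0, 1.0]]
side [[-0.98, -0.11, 0.19, 380.14], [-0.22, 0.54, -0.82, 629.21], [-0.01, -0.84, -0.55, 501.12]] [[410.2, 0.0, 268.2], [0.0, 410.2, 206.7], [0.0, 0.0, 1.0]]
{'clock': 0.1, 'joints': array([ 1.43158971e+00,  3.85460539e-01,  6.77976658e-03, -4.41821975e-04,
       -1.19400722e+00, -2.58592240e-01]), 'joint_vel': array([ 2.02744086e-03, -1.60357291e-03,  3.90218838e-03,  2.96329908e-03,
        4.89724450e-05, -4.36450012e-04]), 'joint_efforts': array([-6.03781828e-04, -3.93317771e+01,  1.88929671e+01,  4.19800848e+00,
       -2.59684544e-03,  4.63764323e-06]), 'position': array([241.90394839, 575.72537501, 230.34826859]), 'ee_rot': array([ 9.80268073e-01, -1.97670353e-01, -1.48545815e-04,  9.56395722e-04]), 'contact_force': array([-0.41021472,  0.36598053,  0.87424995]), 'wrist_torque': array([-0.04871545,  0.01884975,  0.00831168]), 'grasp_force': 0.0, 'gripper_width': 85.68018217894856} 18.700000000000003
```

View pics/top.png

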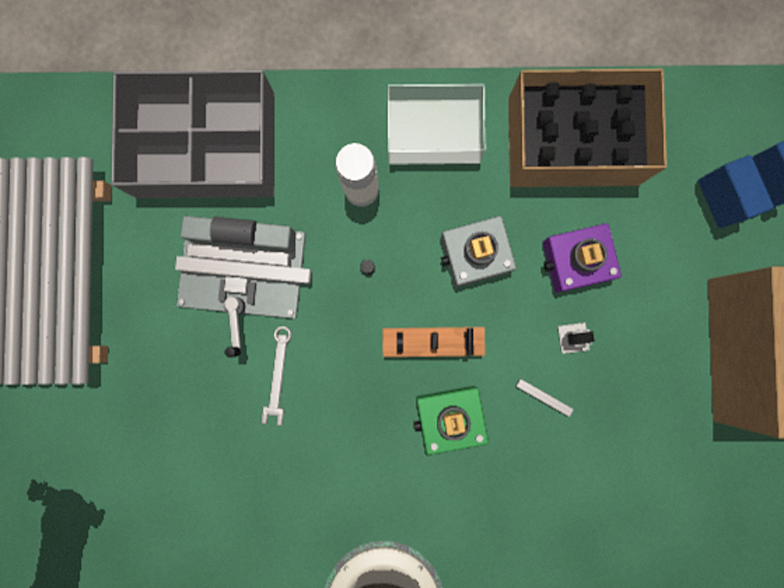

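View pics/side.png

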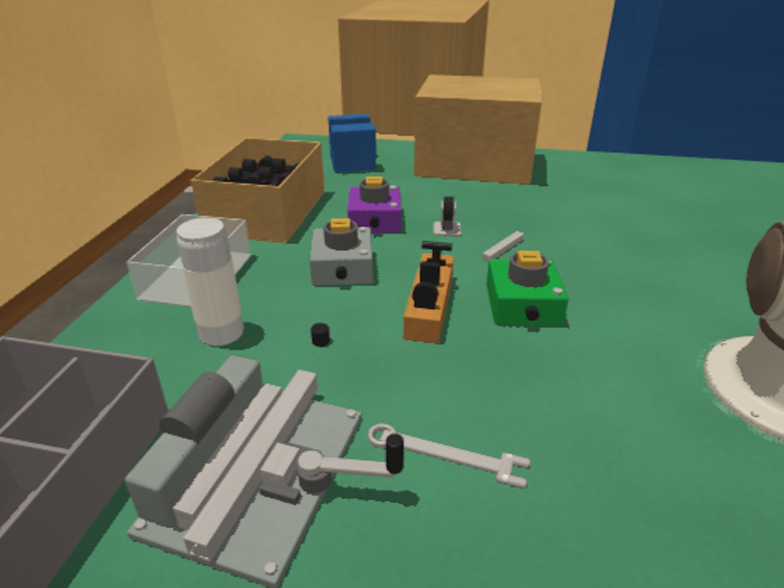

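The top view shows the lever knob at (233,352) and its pivot at (234,303), with the wrench at (280,375). The grey box is at (480,250), the purple one at (590,255) and the green one at (453,422). The keys stand at (400,342), (435,342) and (470,342).

Candidates for the key: disc head at (400,342), plain bar at (435,342), T head at (470,342). I choose the middle one. For the box I choose the grey one. Next I measure and check the choice in one crop.

```bash
cat > m.py <<'E'
from h import *
for n in ['top','side']:
    d=dict(np.load(n+'.npz')); w=cloud(d); im=d['image'].astype(int); np.save(n+'_w.npy',w)
    mx=im.max(-1); blk=mx<60; X,Y,Z=w[...,0],w[...,1],w[...,2]
    print(n,'bench z',np.nanmedian(Z[(X>250)&(X<650)&(abs(Z)<15)]))
    def comps(m,lab,mn=12):
        k,l,st,c=cv2.connectedComponentsWithStats(m.astype(np.uint8))
        for i in range(1,k):
            if st[i,4]>=mn:
                q=w[l==i]; r=cv2.minAreaRect(q[:,:2].astype(np.float32))
                print(lab,'px',c[i].round(1),'n',st[i,4],'mean',np.nanmean(q,0).round(1),'rect',np.round(r[0],1),np.round(r[1],1),round(r[2],1))
    comps(blk&(Z>60)&(Z<95)&(X>250)&(X<520),'black')
    comps((im[...,0]>im[...,2]*2)&(im[...,0]>100)&(Z>79)&(Z<95)&(X<700),'brass',6)
    comps((im[...,0]>im[...,2]*1.8)&(Z>30)&(Z<48)&(X<600),'stand',50)
    hsv=cv2.cvtColor(d['image'],cv2.COLOR_RGB2HSV)
    comps((hsv[...,1]<60)&(Z>42)&(Z<57)&(X>350)&(X<700),'grey50',50)
    comps((hsv[...,1]<60)&(Z>37)&(Z<62)&(Y>100),'lever',20)
    comps((hsv[...,1]<60)&(Z>5)&(Z<18)&(Y>80),'plate',50)
d=dict(np.load('top.npz'));im=d['image']
a=cv2.resize(im[145:265,265:385],(600,600),interpolation=cv2.INTER_CUBIC)
cv2.imwrite('pics/crop1.png',a[:,:,::-1])
E
python3 m.py
```

```text
top bench z 1.0695909449203782
black px [335.1 244. ] n 73 mean [ 467.5 -152.1   77.4] rect [ 468.7 -152.2] [10.1 40.5] 89.0
black px [416.5 240.8] n 86 mean [ 473.8 -349.7   65.4] rect [ 473.4 -350.2] [16.2 33.4] 6.5
black px [285.1 239.8] n 15 mean [478.4 -33.2  75.6] rect [477.9 -34. ] [7.2 9.6] 89.6
black px [309.5 243.9] n 28 mean [468.2 -91.3  76.1] rect [470.3 -92.5] [ 9.8 23.9] 89.6
black px [285.3 248.4] n 20 mean [457.8 -33.4  73.2] rect [457.5 -33.9] [ 7.2 12.2] 89.5
black px [165.3 251.1] n 39 mean [453.5 252.4  79.3] rect [453.2 254. ] [13.3 15.8] 20.3
brass px [343.7 175.5] n 96 mean [ 630.4 -173.8   86.1] rect [ 630.2 -174.3] [29.5 30.4] 14.3
brass px [422.6 180.7] n 143 mean [ 616.3 -360.8   86.8] rect [ 616.5 -360.8] [28.5 31.9] 13.1
brass px [324.  302.1] n 150 mean [ 331.9 -123.    86.4] rect [ 331.1 -123.2] [30.4 29.2] 9.6
stand px [303.9 243.7] n 1015 mean [468.6 -79.6  41.1] rect [469.1 -76.3] [146.4  47.1] 89.6
stand px [341.5 243.2] n 154 mean [ 469.1 -172.5   40.7] rect [ 468.4 -172.5] [18.1 47.2] 88.6
grey50 px [ 31.1 212.7] n 4982 mean [550.2 593.2  51.9] r
[... 4892 characters left out ...]
. ] n 1478 mean [547.5 191.3  11.9] rect [547. 184.] [96.  67.4] 83.8
plate px [ 56.5 299.7] n 413 mean [832.2 238.2  10.3] rect [828.8 243. ] [83.6 29.4] 80.9
plate px [ 69.1 360.1] n 846 mean [738.9 332.7  11.9] rect [739.  313.7] [227.4   4.4] 89.9
plate px [271.9 309.3] n 145 mean [482.6 182.6   7.1] rect [483.1 182.2] [30.8 26.6] 68.9
plate px [553.5 306. ] n 74 mean [48.2 84.7  8.9] rect [50.7 85. ] [10.7 20.2] 83.5
plate px [336.9 326.9] n 929 mean [379.4 196.2   7. ] rect [391.6 198. ] [ 39.1 146.9] 86.4
plate px [175.6 381.2] n 4289 mean [579.5 335.9  11.8] rect [605.  308.6] [120.9 164.9] 83.8
plate px [ 10.8 352.4] n 263 mean [830.5 343.2  10.1] rect [826.5 347.4] [39.2 28.6] 76.0
```

View pics/crop1.png

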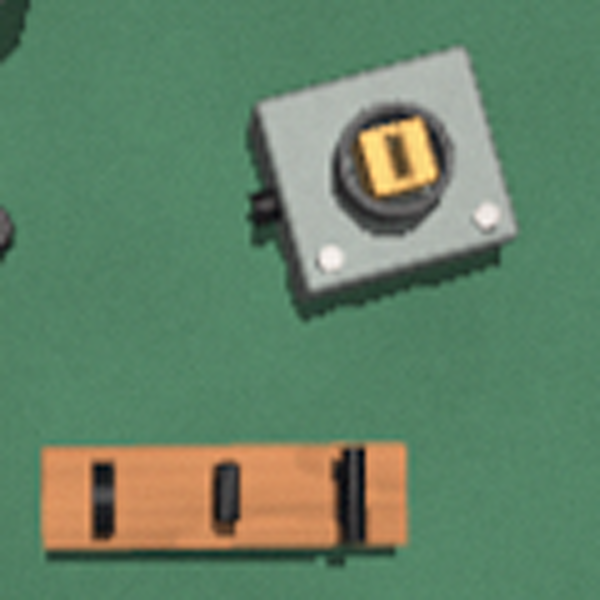

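The crop shows the plain bar key in the middle at (225,498), with the disc left at (102,500) and the T right at (352,495). The grey box's slot is at (398,157), tilted about 15° anticlockwise. I move over the lever knob now.

Emit:
servo_tool(
  plan=[
    [0.1,-0.152,-0.024,0,0,0.036,0.6],
    [0.1,-0.152,-0.024,0,0,0.036,0.6],
    [0.1,-0.152,-0.024,0,0,0.036,0.6],
    [0.1,-0.152,-0.024,0,0,0.036,0.6],
    [0.1,-0.152,-0.024,0,0,0.036,0.6],
    [0.1,-0.152,-0.024,0,0,0.036,0.6],
    [0.1,-0.152,-0.024,0,0,0.036,0.6],
    [0,0,0,0,0,0,0.6],
    [0,0,0,0,0,0,0.6],
  ],
)

```text
clock: 1.23
position: [452.1, 256.9, 180.7]
ee_rot: [0.999, 0.053, -0.0, 0.0]
contact_force: [0.7, -0.1, -0.6]
gripper_width: 51.1
grasp_force: 0.0
```

```bash
python3 - <<'E'
from h import *
from scipy.spatial.transform import Rotation as R
d=grab('wrist'); save('w1.png',d['image']); w=cloud(d); im=d['image'].astype(int)
s=d['s'];print(s['position'],s['joints'].round(3),R.from_quat(s['ee_rot']).as_matrix()[:,0].round(3)); print(d['mount'].round(2).tolist())
Z=w[...,2]
def f(m,l):
    k,L,st,c=cv2.connectedComponentsWithStats(m.astype(np.uint8))
    for i in range(1,k):
        if st[i,4]>60:
            q=w[L==i]; r=cv2.minAreaRect(q[:,:2].astype(np.float32)); print(l,c[i].round(0),st[i,4],np.nanmean(q,0).round(1),np.round(r[0],1),np.round(r[1],1),round(r[2],1))
f((im.max(-1)<70)&(Z>78)&(Z<90),'knobtop')
f((Z>40)&(Z<48)&(w[...,0]<540),'arm')
f((Z>50)&(Z<80)&(w[...,0]<570),'pivotcap')
E
```

```text
[452.12216261 256.88042843 180.74772333] [ 0.829  0.252 -0.323 -0.    -0.997  0.847] [ 0.994  0.105 -0.   ]
[[-0.0, -0.95, -0.33, 84.39], [1.0, 0.0, -0.0, -0.17], [0.0, -0.33, 0.95, -142.41], [0.0, 0.0, 0.0, 1.0]]
knobtop [278. 209.] 348 [454.6 256.3  83.3] [454.1 256. ] [17.3 16.5] 6.2
arm [278. 140.] 1565 [504.5 261.6  43.9] [499.5 263.4] [81.8 23.2] 2.8
arm [  1. 212.] 83 [410.  518.1  43.1] [412.6 518. ] [ 2.7 24.4] 89.3
arm [553. 348.] 390 [308.4 -71.5  44. ] [312.9 -71.1] [81.8  4.8] 9.9
pivotcap [277. 195.] 184 [460.7 257.2  65.7] [458.8 257.1] [ 8.1 17.4] 9.7
```

View pics/w1.png

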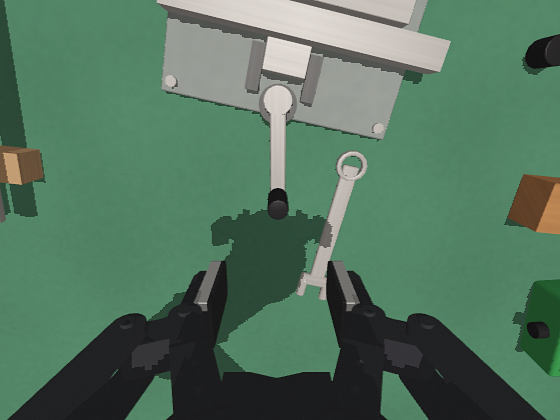

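The wrist view shows the knob at (278,209), the arm running straight up to the pivot at (277,100), and the wrench off to the right and low. I descend and grip.

Emit:
servo_tool(
  plan=[
    [0.007,-0.003,-0.14,0,0,0,0.6],
    [0,0,-0.14,0,0,0,0.6],
    [0,0,-0.1,0,0,0,0.6],
    [0,0,-0.055,0,0,0,0.6],
    [0,0,0,0,0,0,0.3],
    [0,0,0,0,0,0,0],
    [0,0,0,0,0,0,0],
    [0,0,0,0,0,0,0],
  ],
)

```text
clock: 2.28
position: [454.3, 256.9, 51.2]
ee_rot: [0.999, 0.053, 0.001, -0.001]
contact_force: [-3.3, 2.5, 1.0]
gripper_width: 16.3
grasp_force: 58.8
```

```bash
python3 - <<'E'
import numpy as np
# knob start angle (knob from pivot) and arc increments
P=np.array([538.7,265.0]);k=np.array([454.2,256.1])
a0=np.arctan2(*(k-P)[::-1]); yaw=np.radians(-6.3); a1=yaw-np.pi/2+2*np.pi; a0%=2*np.pi
print(np.degrees([a0,a1]))
A=np.append(np.arange(a0,a1,0.16),a1+0.03)
q=P+85*np.c_[np.cos(A),np.sin(A)]
for d,t in zip(np.diff(q,axis=0),np.diff(A)): print((d/300).round(3),(t/2).round(3))
E
```

```text
[186.01253554 263.7       ]
[ 0.008 -0.045] 0.08
[ 0.015 -0.043] 0.08
[ 0.022 -0.04 ] 0.08
[ 0.028 -0.036] 0.08
[ 0.033 -0.031] 0.08
[ 0.038 -0.025] 0.08
[ 0.041 -0.019] 0.08
[ 0.044 -0.012] 0.08
[ 0.03  -0.004] 0.053
```

Emit:
servo_tool(
  plan=[
    [0.008,-0.045,0,0,0,0.08,0],
    [0.015,-0.043,0,0,0,0.08,0],
    [0.022,-0.04,0,0,0,0.08,0],
    [0.028,-0.036,0,0,0,0.08,0],
    [0.033,-0.031,0,0,0,0.08,0],
    [0,0,0,0,0,0,0],
  ],
)

```text
clock: 3.02
position: [486.9, 198.0, 51.2]
ee_rot: [0.899, 0.437, 0.001, -0.0]
contact_force: [-1.6, 4.1, 1.8]
gripper_width: 16.5
grasp_force: 58.9
```

Emit:
servo_tool(
  plan=[
    [0.038,-0.025,0,0,0,0.08,0],
    [0.041,-0.019,0,0,0,0.08,0],
    [0.044,-0.012,0,0,0,0.08,0],
    [0,0,0,0,0,0,0],
    [0,0,0,0,0,0,0],
  ],
)

```text
clock: 3.65
position: [523.0, 182.1, 51.2]
ee_rot: [0.77, 0.638, 0.001, -0.0]
contact_force: [-2.1, 4.6, 2.4]
gripper_width: 16.7
grasp_force: 59.0
```

Emit:
servo_tool(
  plan=[
    [0.02,-0.003,0,0,0,0.035,0],
    [0.01,-0.001,0,0,0,0.018,0],
    [0,0,0,0,0,0,0],
    [0,0,0,0,0,0,0],
  ],
)

```text
clock: 4.15
position: [529.1, 181.1, 51.1]
ee_rot: [0.736, 0.677, -0.001, -0.002]
contact_force: [-11.6, 9.1, 8.4]
gripper_width: 16.2
grasp_force: 59.7
```

Emit:
servo_tool(
  plan=[
    [0.012,0,0,0,0,0.0,0],
    [0,0,0,0,0,0,0],
    [0,0,0,0,0,0,0],
  ],
)

```text
clock: 4.53
position: [529.3, 180.9, 51.0]
ee_rot: [0.736, 0.677, -0.004, -0.003]
contact_force: [-23.6, 12.7, 14.2]
gripper_width: 16.8
grasp_force: 60.9
```

The lever is at its stop. I release, lift and look.

Emit:
servo_tool(
  plan=[
    [-0.02,0,0,0,0,0,0],
    [0,0,0,0,0,0,0.42],
    [0,0,0,0,0,0,0.42],
    [0,0,0,0,0,0,0.42],
    [0,0,0.14,0,0,0,0.42],
    [0,0,0.14,0,0,0,0.42],
    [0,0,0.14,0,0,0,0.42],
    [0,0,0,0,0,0,0.42],
  ],
)

```text
clock: 5.52
position: [531.8, 180.3, 180.4]
ee_rot: [0.735, 0.679, 0.004, 0.001]
contact_force: [-0.5, 0.3, 0.5]
gripper_width: 35.8
grasp_force: 0.0
```

```bash
python3 - <<'E'
from h import *
def f(w,m,l):
    k,L,st,c=cv2.connectedComponentsWithStats(m.astype(np.uint8))
    for i in range(1,k):
        if st[i,4]>30:
            q=w[L==i]; r=cv2.minAreaRect(q[:,:2].astype(np.float32)); print(l,c[i].round(0),st[i,4],np.nanmean(q,0).round(1),np.round(r[0],1),np.round(r[1],1),round(r[2],1))
for n in['wrist','side']:
    d=grab(n); w=cloud(d); im=d['image'].astype(int); X,Y,Z=np.moveaxis(w,2,0)
    f(w,(im.max(-1)<70)&(Z>78)&(Z<90)&(X<600)&(Y>100),n+' knobtop')
    hsv=cv2.cvtColor(d['image'],cv2.COLOR_RGB2HSV)
    f(w,(hsv[...,1]<60)&(Z>25)&(Z<39)&(X>540)&(Y>100)&(X<660),n+' tubetop')
E
```

```text
wrist knobtop [264. 210.] 354 [523.2 182.9  83.3] [522.8 182.5] [16.4 16.6] 85.3
wrist tubetop [344. 113.] 8422 [598.5 248.6  35.3] [588.6 234.9] [211.4  50.6] 83.9
wrist tubetop [393.  99.] 782 [642.2 257.3  34.3] [641.3 248.4] [174.5   1.8] 83.8
wrist tubetop [287. 107.] 204 [549.2 260.5  34.8] [548.2 263.1] [13.  32.3] 3.7
side knobtop [246. 271.] 87 [521.  184.8  82.7] [521.4 183.7] [14.9 16.2] 39.8
side tubetop [176. 331.] 3511 [602.1 270.8  34.6] [602.6 247.7] [242.9  81.9] 81.3
side tubetop [214. 337.] 48 [546.2 273.4  32.5] [547.4 271.6] [ 5.6 20.7] 41.4
```

The knob reads about (523,182.5), roughly 4° short of where the hand held it. I shut the fingers and push it to the stop from behind.

Emit:
servo_tool(
  plan=[
    [-0.14,0,0,0,0,0,0],
    [0,0.002,0,0,0,0,0],
    [0,0,0,0,0,0,0],
    [0,0,-0.14,0,0,0,0],
    [0,0,-0.14,0,0,0,0],
    [0,0,-0.14,0,0,0,0],
    [0,0,0,0,0,0,0],
    [0.03,0,0,0,0,0,0],
    [0.02,-0.001,0,0,0,0,0],
    [0,0,0,0,0,0,0],
    [0,0,0,0,0,0,0],
  ],
)

```text
clock: 7.0
position: [503.2, 180.2, 51.4]
ee_rot: [0.734, 0.679, 0.001, 0.0]
contact_force: [-1.0, 0.5, 1.3]
gripper_width: -0.2
grasp_force: 0.6
```

Emit:
servo_tool(
  plan=[
    [0.01,0,0,0,0,0,0],
    [0,0,0,0,0,0,0],
  ],
)

```text
clock: 7.25
position: [505.1, 179.7, 50.7]
ee_rot: [0.734, 0.679, -0.0, -0.0]
contact_force: [-4.6, -0.4, 3.0]
gripper_width: 0.4
grasp_force: 2.3
```

Emit:
servo_tool(
  plan=[
    [0.01,0,0,0,0,0,0],
    [0,0,0,0,0,0,0],
  ],
)

```text
clock: 7.5
position: [506.1, 179.4, 50.5]
ee_rot: [0.734, 0.679, -0.002, -0.001]
contact_force: [-11.1, 1.8, 8.5]
gripper_width: 0.2
grasp_force: 5.6
```

Emit:
servo_tool(
  plan=[
    [0.013,0,0,0,0,0,0],
    [0,0,0,0,0,0,0],
    [0,0,0,0,0,0,0],
  ],
)

```text
clock: 7.88
position: [506.4, 179.1, 50.4]
ee_rot: [0.735, 0.679, -0.005, -0.002]
contact_force: [-22.3, 6.7, 15.4]
gripper_width: -0.2
grasp_force: 11.7
```

```bash
python3 - <<'E'
from h import *
d=grab('side'); w=cloud(d); save('s2.png',d['image'][210:400,100:330],3)
im=d['image'].astype(int); X,Y,Z=np.moveaxis(w,2,0)
m=(im.max(-1)<70)&(Z>45)&(Z<90)&(X<560)&(X>480)&(Y>150)&(Y<210)
print(m.sum(),np.nanmean(w[m],0))
E
```

```text
387 [516.73803306 186.73354951  71.0246401 ]
```

View pics/s2.png

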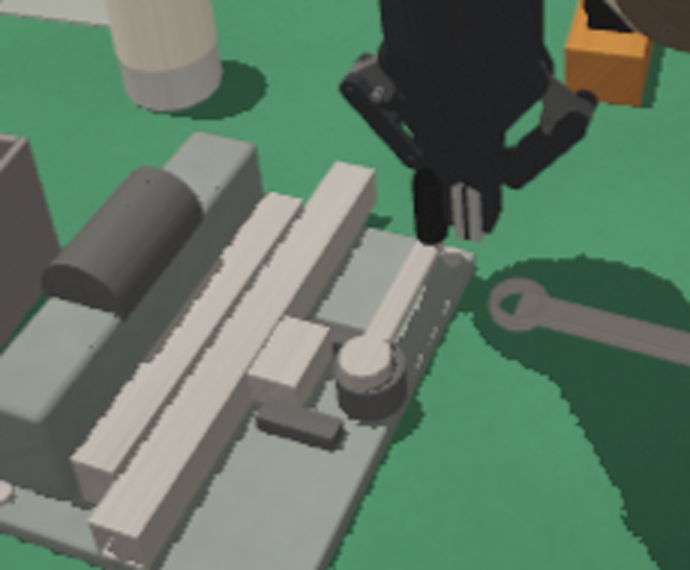

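The side crop shows the arm parallel to the tube and the pad against it. The tool stalls at 22 N, so this is the stop. I back away, check, and go on to the key.

Emit:
servo_tool(
  plan=[
    [-0.1,0,0,0,0,0,0],
    [0,0,0.14,0,0,0,0],
    [0,0,0.14,0,0,0,0],
    [0,0,0.14,0,0,0,0.42],
    [0,0,0,0,0,0,0.42],
  ],
)

```text
clock: 8.55
position: [485.4, 181.7, 180.4]
ee_rot: [0.734, 0.679, 0.006, 0.001]
contact_force: [0.6, 0.5, -0.7]
gripper_width: 35.0
grasp_force: 0.0
```

```bash
cat > k.py <<'E'
from h import *
d=grab('wrist'); w=cloud(d); im=d['image'].astype(int); X,Y,Z=np.moveaxis(w,2,0)
m=((im.max(-1)<70)&(Z>78)&(Z<90)&(X<600)&(Y>100)).astype(np.uint8)
q=w[m>0]; r=cv2.minAreaRect(q[:,:2].astype(np.float32)); print(d['s']['position'],m.sum(),r)
m=((Z>41)&(Z<46.5)&(X<600)&(X>500)&(Y>190)&(Y<250)&(im.min(-1)>90))
q=w[m]; 
if len(q): print('arm',len(q),q.mean(0),cv2.minAreaRect(q[:,:2].astype(np.float32)))
m=((Z>31)&(Z<38.5)&(X<640)&(X>560)&(Y>130)&(im.min(-1)>130))
q=w[m]; print('tube',cv2.minAreaRect(q[:,:2].astype(np.float32)), cv2.fitLine(q[:,:2].astype(np.float32),2,0,.1,.1).ravel())
E
python3 k.py
```

```text
[485.40629455 181.68464329 180.43331952] 265 ((521.9100952148438, 182.4076385498047), (16.649869918823242, 16.510679244995117), 4.872199058532715)
arm 1057 [529.56462877 220.8743861   43.61789997] ((529.7507934570312, 219.81414794921875), (62.91584014892578, 14.314308166503906), 79.34504699707031)
tube ((588.4952392578125, 234.28167724609375), (207.65350341796875, 50.55392074584961), 83.98575592041016) [8.9146324e-02 9.9601853e-01 5.9795044e+02 2.4748047e+02]
```

The arm reads about 79.3° against 83.7° for the press's y axis, so it's slightly short or it recoiled. I push again and measure the arm's angle while holding.

Emit:
servo_tool(
  plan=[
    [0,0,-0.14,0,0,0,0],
    [0,0,-0.14,0,0,0,0],
    [0,0,-0.14,0,0,0,0],
    [0.03,-0.003,0,0,0,0,0],
    [0.03,-0.003,0,0,0,0,0],
    [0.03,0,0,0,0,0,0],
    [0,0,0,0,0,0,0],
    [0,0,0,0,0,0,0],
  ],
)

```text
clock: 9.6
position: [505.9, 176.9, 50.7]
ee_rot: [0.735, 0.678, -0.003, -0.002]
contact_force: [-10.6, 1.9, 2.6]
gripper_width: -0.3
grasp_force: 5.8
```

```bash
cat > a.py <<'E'
from h import *
d=grab('side'); w=cloud(d); im=d['image'].astype(int); X,Y,Z=np.moveaxis(w,2,0)
hsv=cv2.cvtColor(d['image'],cv2.COLOR_RGB2HSV)
def L(m,l):
    q=w[m]; v=cv2.fitLine(q[:,:2].astype(np.float32),cv2.DIST_HUBER,0,.1,.1).ravel()
    print(l,m.sum(),np.degrees(np.arctan2(v[1],v[0]))%180,q.mean(0).round(1))
L((Z>40.5)&(Z<46)&(X<560)&(X>505)&(Y>198)&(Y<245)&(im.min(-1)>110),'arm')
L((Z>33)&(Z<38)&(X<620)&(X>560)&(Y>140)&(im.min(-1)>130),'tubetop')
L((Z>39)&(Z<44)&(X<660)&(X>570)&(Y>140)&(im.min(-1)>130),'fencetop')
m=(Z>8)&(Z<15)&(X<545)&(X>470)&(Y>150)&(Y<380)
c=np.array([[y,np.nanmin(X[m&(abs(Y-y)<2)])] for y in range(170,240,5)]+[[y,np.nanmin(X[m&(abs(Y-y)<2)])] for y in range(290,350,5)])
p=np.polyfit(c[:,0],c[:,1],1); print('plate edge deg',90-np.degrees(np.arctan(p[0])),np.std(c[:,1]-np.polyval(p,c[:,0])))
print(d['s']['position'],d['s']['contact_force'])
E
python3 a.py
```

```text
arm 220 82.958275 [531.4 222.4  43.6]
tubetop 2258 84.06856 [599.1 266.4  35.5]
fencetop 1288 83.64635 [625.4 267.2  41.7]
plate edge deg 72.19612527666908 12.798897081192184
[505.89311105 176.8667198   50.72264408] [-10.62274437   1.87954914   2.61131846]
```

Emit:
servo_tool(
  plan=[
    [-0.1,0,0,0,0,0,0],
    [-0.05,0,0,0,0,0,0],
    [0,0,0,0,0,0,0],
  ],
)

```text
clock: 10.02
position: [465.0, 178.7, 51.8]
ee_rot: [0.734, 0.679, 0.002, 0.0]
contact_force: [0.8, 0.1, 0.1]
gripper_width: -0.4
grasp_force: 0.0
```

```bash
python3 a.py
```

```text
arm 217 77.23673 [527.7 222.3  43.6]
tubetop 2240 83.95411 [599.1 266.4  35.5]
fencetop 1282 83.67596 [625.3 266.9  41.7]
plate edge deg 75.32394743893926 11.694848968549799
[465.00428821 178.7225771   51.75184006] [0.8405763  0.11504884 0.06716121]
```

The lever does reach the stop (83°), but it springs back about 5° on a quick release. I push again and ease off slowly.

Emit:
servo_tool(
  plan=[
    [0.08,0.002,0,0,0,0,0],
    [0.03,0.001,0,0,0,0,0],
    [0.02,0,0,0,0,0,0],
    [0.015,0,0,0,0,0,0],
    [0,0,0,0,0,0,0],
    [0,0,0,0,0,0,0],
  ],
)

```text
clock: 10.82
position: [505.8, 177.9, 50.0]
ee_rot: [0.735, 0.679, -0.002, -0.001]
contact_force: [-5.9, -0.9, 2.7]
gripper_width: 0.0
grasp_force: 2.9
```

Emit:
servo_tool(
  plan=[
    [-0.003,0,0,0,0,0,0],
    [-0.003,0,0,0,0,0,0],
    [-0.003,0,0,0,0,0,0],
    [-0.003,0,0,0,0,0,0],
  ],
)

```text
clock: 11.32
position: [504.2, 178.9, 50.2]
ee_rot: [0.734, 0.679, -0.0, -0.0]
contact_force: [-2.5, -1.2, -0.4]
gripper_width: 0.2
grasp_force: 0.9
```

Emit:
servo_tool(
  plan=[
    [-0.002,0,0,0,0,0,0],
    [-0.002,0,0,0,0,0,0],
    [-0.002,0,0,0,0,0,0],
    [-0.002,0,0,0,0,0,0],
  ],
)

```text
clock: 11.82
position: [502.4, 179.5, 50.7]
ee_rot: [0.734, 0.679, 0.001, 0.0]
contact_force: [-0.2, 1.2, 0.0]
gripper_width: -0.3
grasp_force: 0.4
```

```bash
python3 a.py
```

```text
arm 215 79.868065 [529.6 222.1  43.7]
tubetop 2257 84.07955 [599.  266.4  35.5]
fencetop 1285 83.62788 [625.3 266.8  41.7]
plate edge deg 73.22358055736701 12.231405319078588
[502.40223662 179.46693375  50.65577364] [-0.20440862  1.21275532  0.00901985]
```

With a slow release it stays at 80–81°, about 0.05 rad from the stop, with the pad against the tube. Next is the key.

Emit:
servo_tool(
  plan=[
    [-0.01,0,0,0,0,0,0],
    [-0.05,0,0,0,0,0,0],
    [0,0,0.14,0,0,0,0],
    [0,0,0.14,0,0,0,0],
    [0,0,0.14,0,0,0,0.42],
    [-0.006,-0.1,0,0,0,-0.083,0.42],
    [-0.006,-0.1,0,0,0,-0.083,0.42],
    [-0.006,-0.1,0,0,0,-0.083,0.42],
    [-0.006,-0.1,0,0,0,-0.083,0.42],
    [-0.006,-0.1,0,0,0,-0.083,0.42],
    [-0.006,-0.1,0,0,0,-0.083,0.42],
    [-0.006,-0.1,0,0,0,-0.083,0.42],
    [-0.006,-0.1,0,0,0,-0.083,0.42],
    [-0.006,-0.1,0,0,0,-0.083,0.42],
    [0,0,0,0,0,0,0.42],
    [0,0,0,0,0,0,0.42],
  ],
)

```text
clock: 13.88
position: [467.3, -90.6, 176.4]
ee_rot: [1.0, -0.0, 0.0, -0.0]
contact_force: [0.5, -0.0, -0.6]
gripper_width: 35.7
grasp_force: 0.0
```

```bash
python3 a.py; python3 - <<'E'
from h import *
from scipy.spatial.transform import Rotation as R
d=grab('wrist'); save('w2.png',d['image']); w=cloud(d); im=d['image'].astype(int); X,Y,Z=np.moveaxis(w,2,0)
s=d['s'];t=R.from_quat(s['ee_rot']).as_matrix()[:,0];print(s['position'],np.degrees(np.arctan2(t[1],t[0])),s['joints'].round(2))
m=((im.max(-1)<80)&(Z>71)&(Z<82)&(X>430)&(X<510)&(Y>-170)&(Y<0)).astype(np.uint8)
k,L,st,c=cv2.connectedComponentsWithStats(m)
for i in range(1,k):
    if st[i,4]>30:
        q=w[L==i];print(c[i].round(1),st[i],np.nanmean(q,0).round(1),cv2.minAreaRect(q[:,:2].astype(np.float32)))
m=(Z>37)&(Z<43)&(im[...,0]>im[...,2]*1.6)&(X<520)
q=w[m];print('stand',cv2.minAreaRect(q[:,:2].astype(np.float32)),q[:,2].mean())
E
```

```text
arm 224 79.14376 [528.4 222.2  43.6]
tubetop 2268 83.75921 [599.1 266.3  35.5]
fencetop 1292 83.621056 [625.4 266.8  41.7]
plate edge deg 74.14170027217268 11.59700256517321
[467.26789431 -90.62687204 176.42100309] [ 0.45602769 -0.01416931 -0.60919814]
[467.44060387 -90.39750658 176.45974213] -0.003929543958773922 [ 0.15  0.18 -0.43 -0.   -0.96  1.42]
[349.9 207.4] [342 181  17  55 740] [ 469.9 -150.9   76.4] ((468.5348205566406, -151.4171142578125), (46.827293395996094, 10.761324882507324), 0.5990213751792908)
[278.6 205.4] [273 188  13  35 407] [471.4 -92.   75.2] ((470.9794616699219, -92.31876373291016), (29.278945922851562, 10.163471221923828), 0.06627295911312103)
[207.4 207.4] [200 190  16  34 410] [469.7 -32.9  75.4] ((468.837646484375, -32.64832305908203), (29.28190803527832, 11.312857627868652), 1.0295134782791138)
stand ((468.6628723144531, -92.40083312988281), (50.66969680786133, 180.71617126464844), 0.09069576114416122) 39.73598572186023
```

View pics/w2.png

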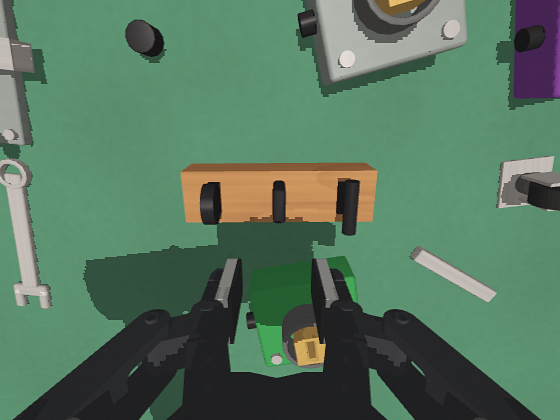

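The wrist view shows the bar key at (279,205), centred between the fingers, with the disc at (207,207) and the T at (350,207). I descend and grip.

Emit:
servo_tool(
  plan=[
    [0.012,-0.006,-0.14,0,0,0,0.42],
    [0,0,-0.14,0,0,0,0.42],
    [0,0,-0.1,0,0,0,0.42],
    [0,0,-0.056,0,0,0,0.42],
    [0,0,0,0,0,0,0.42],
    [0,0,0,0,0,0,0],
    [0,0,0,0,0,0,0],
    [0,0,0,0,0,0,0],
    [0,0,0,0,0,0,0],
  ],
)

```text
clock: 15.1
position: [472.2, -92.5, 46.7]
ee_rot: [1.0, -0.001, 0.001, -0.0]
contact_force: [-1.2, 2.7, 6.2]
gripper_width: 9.7
grasp_force: 60.8
```

Emit:
servo_tool(
  plan=[
    [0,0,0.06,0,0,0,0],
    [0,0,0.14,0,0,0,0],
    [0,0,0.14,0,0,0,0],
    [0,0,0.1,0,0,0,0],
    [0.131,-0.068,0,0,0,0.033,0],
    [0.131,-0.068,0,0,0,0.033,0],
    [0.131,-0.068,0,0,0,0.033,0],
    [0.131,-0.068,0,0,0,0.032,0],
    [0,0,0,0,0,0,0],
    [0,0,0,0,0,0,0],
  ],
)

```text
clock: 16.35
position: [627.5, -174.4, 176.7]
ee_rot: [0.992, 0.129, -0.001, -0.0]
contact_force: [0.4, 0.2, -1.0]
gripper_width: 10.1
grasp_force: 59.9
```

```bash
cat > b.py <<'E'
from h import *
from scipy.spatial.transform import Rotation as R
import sys
d=grab('wrist'); save(sys.argv[1],d['image']); w=cloud(d); im=d['image'].astype(int); X,Y,Z=np.moveaxis(w,2,0)
s=d['s'];t=R.from_quat(s['ee_rot']).as_matrix();yaw=np.arctan2(t[1,0],t[0,0]);print(s['position'],np.degrees(yaw),s['joints'].round(2),s['contact_force'].round(1))
b=(im[...,0]>im[...,2]*1.8)&(im[...,0]>100)&(Z>80)&(Z<92)&(abs(X-630)<40)&(abs(Y+174)<40)
q=w[b];r=cv2.minAreaRect(q[:,:2].astype(np.float32));print('rotor',r,q[:,2].mean())
# slot: dark pixels within the rotor hull, cast onto z=86
h=cv2.convexHull(np.argwhere(b)[:,::-1].astype(np.int32)); m=np.zeros(b.shape,np.uint8); cv2.fillConvexPoly(m,h,1); m=cv2.erode(m,np.ones((5,5)))
sl=(m>0)&(im[...,0]<130); k,L,st,c=cv2.connectedComponentsWithStats(sl.astype(np.uint8))
i=1+np.argmax(st[1:,4]); px=np.argwhere(L==i)[:,::-1]
pw=np.array([plane(d,u,v,86)[:2] for u,v in px],np.float32); r=cv2.minAreaRect(pw); print('slot',c[i],st[i],r,pw.mean(0))
b=(Z>47)&(Z<53)&(abs(X-630)<80)&(abs(Y+174)<80)&(abs(im.max(-1)-im.min(-1))<40)
print('box',cv2.minAreaRect(w[b][:,:2].astype(np.float32)))
# key tip region black/steel near tcp depth
E
python3 b.py w3.png; python3 a.py|head -1
```

```text
[ 627.47036779 -174.37725653  176.66222569] 14.856360571530045 [-0.02  0.47  0.   -0.   -1.11  1.85] [ 0.4  0.2 -1. ]
rotor ((629.5103759765625, -174.09019470214844), (30.899507522583008, 29.354969024658203), 14.93338394165039) 85.37416420081645
slot [269.1        220.66666667] [261 218  15   6  30] ((620.3663940429688, -168.9358673095703), (3.5914549827575684, 11.61075210571289), 20.463027954101562) [ 620.5147  -169.86723]
box ((629.7848510742188, -174.24285888671875), (98.54608917236328, 109.23270416259766), 14.853707313537598)
arm 225 78.3113 [528.2 222.3  43.6]
```

View pics/w3.png

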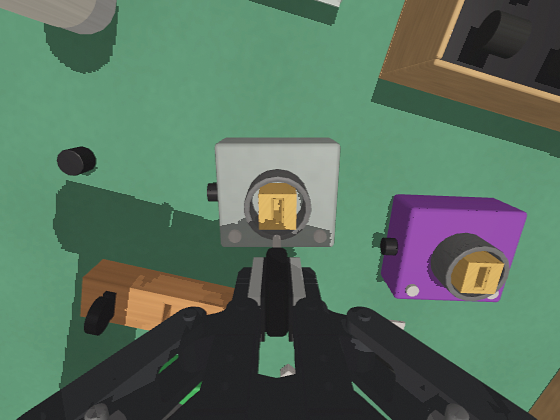

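The wrist view shows the slot at (278,210), with the held key pointing at it, upright and centred at column 277. The rotor centre is (629.6,-174.2) with yaw 14.9°. I descend to just above the mouth.

Emit:
servo_tool(
  plan=[
    [0.011,0.002,-0.08,0,0,0,0],
    [0,0,-0.07,0,0,0,0],
    [0,0,0,0,0,0,0],
    [0,0,0,0,0,0,0],
  ],
)

```text
clock: 16.95
position: [632.1, -173.7, 134.1]
ee_rot: [0.992, 0.13, 0.001, 0.0]
contact_force: [-0.7, 0.2, -0.9]
gripper_width: 9.9
grasp_force: 59.9
```

```bash
python3 b.py w4.png | head -2; python3 a.py|head -1; python3 - <<'E'
import cv2; a=cv2.imread('pics/w4.png')[150:350,180:380]; cv2.imwrite('pics/w4c.png',cv2.resize(a,(600,600),interpolation=3))
E
```

```text
[ 632.13824361 -173.69302728  134.06811967] 14.948810095317688 [-0.02  0.51 -0.04  0.   -1.02  1.85] [-0.7  0.2 -0.9]
rotor ((630.7374877929688, -173.82801818847656), (28.683412551879883, 29.573820114135742), 15.890180587768555) 85.43067582918191
arm 226 78.44074 [528.2 222.4  43.6]
```

View pics/w4c.png

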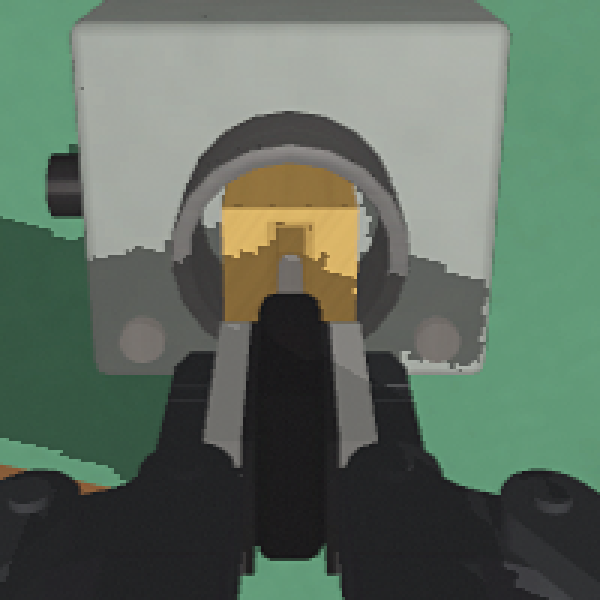

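The crop shows the blade tip at (290,272), in line with the slot at (290,238). I lower it in.

Emit:
servo_tool(
  plan=[
    [-0.003,-0.001,-0.03,0,0,0,0],
    [0,0,-0.015,0,0,0,0],
    [0,0,-0.01,0,0,0,0],
    [0,0,0,0,0,0,0],
  ],
)

```text
clock: 17.55
position: [630.7, -174.1, 115.6]
ee_rot: [0.992, 0.13, -0.0, -0.0]
contact_force: [-0.3, -0.8, -0.3]
gripper_width: 10.1
grasp_force: 59.9
```

Emit:
servo_tool(
  plan=[
    [0,0,-0.012,0,0,0,0],
    [0,0,0,0,0,0,0],
  ],
)

```text
clock: 17.8
position: [630.7, -174.1, 112.2]
ee_rot: [0.992, 0.13, -0.0, -0.0]
contact_force: [0.3, 0.5, -0.1]
gripper_width: 10.2
grasp_force: 59.9
```

Emit:
servo_tool(
  plan=[
    [0.003,0.001,-0.012,0,0,0.008,0],
    [-0.003,-0.001,-0.012,0,0,-0.008,0],
    [-0.003,-0.001,-0.01,0,0,-0.008,0],
    [0.003,0.001,-0.01,0,0,0.008,0],
  ],
)

```text
clock: 18.3
position: [630.6, -174.7, 99.8]
ee_rot: [0.991, 0.13, -0.0, 0.0]
contact_force: [-3.8, -2.1, 5.5]
gripper_width: 9.6
grasp_force: 60.9
```

Emit:
servo_tool(
  plan=[
    [-0.003,-0.001,-0.01,0,0,-0.008,0],
    [0.003,0.001,-0.01,0,0,0.008,0],
    [0,0,0,0,0,0,0],
  ],
)

```text
clock: 18.68
position: [630.5, -174.6, 93.1]
ee_rot: [0.992, 0.13, -0.001, 0.0]
contact_force: [-1.5, -2.6, 2.4]
gripper_width: 10.0
grasp_force: 60.4
```

Emit:
servo_tool(
  plan=[
    [0.003,0.001,-0.008,0,0,0.008,0],
    [-0.003,-0.001,-0.006,0,0,-0.008,0],
    [0,0,0,0,0,0,0],
  ],
)

```text
clock: 19.05
position: [630.7, -174.7, 92.6]
ee_rot: [0.991, 0.13, -0.0, 0.001]
contact_force: [-7.9, -0.7, 16.6]
gripper_width: 10.1
grasp_force: 62.7
```

The key is home: it stalls at the predicted height with 16 N. I turn it clockwise.

Emit:
servo_tool(
  plan=[
    [0,0,0.004,0,0,-0.08,0],
    [0,-0.001,0,0,0,-0.08,0],
    [0,0,0,0,0,-0.08,0],
    [-0.001,-0.001,0,0,0,-0.08,0],
    [0,0,0,0,0,-0.08,0],
    [0,0,0,0,0,0,0],
  ],
)

```text
clock: 19.8
position: [630.3, -175.1, 92.6]
ee_rot: [0.964, -0.266, -0.0, 0.001]
contact_force: [-5.1, -1.0, 13.4]
gripper_width: 10.1
grasp_force: 62.0
```

```bash
python3 -c "
from h import *
s=arm.read_state();print(s['wrist_torque'],s['contact_force'],s['joints'])"
```

```text
[-0.31080219  1.95994595  0.09009228] [-5.11230644 -1.00150352 13.40879876] [-0.02362065  0.55104855 -0.0885378   0.00142705 -0.93157252  1.05435923]
```

Emit:
servo_tool(
  plan=[
    [-0.001,-0.001,0,0,0,-0.08,0],
    [0,-0.001,0,0,0,-0.08,0],
    [-0.001,0,0,0,0,-0.08,0],
    [0,-0.001,0,0,0,-0.08,0],
    [0,0,0,0,0,-0.08,0],
    [0,0,0,0,0,-0.045,0],
    [0,0,0,0,0,0,0],
    [0,0,0,0,0,0,0],
  ],
)

```text
clock: 20.8
position: [629.4, -175.7, 92.6]
ee_rot: [0.756, -0.655, -0.0, 0.001]
contact_force: [-7.5, 1.3, 14.0]
gripper_width: 10.1
grasp_force: 62.1
```

```bash
python3 -c "
from h import *
s=arm.read_state();print(s['wrist_torque'],s['contact_force'],s['joints'])"
```

```text
[0.16362973 2.2314161  0.12695826] [-7.47990901  1.28523992 13.98864441] [-2.47747120e-02  5.50345077e-01 -8.96074221e-02  8.62531478e-04
 -9.31822317e-01  1.66910713e-01]
```

Emit:
servo_tool(
  plan=[
    [0,0,0,0,0,-0.03,0],
    [0,0,0,0,0,0,0],
    [0,0,0,0,0,0,0],
  ],
)

```text
clock: 21.18
position: [629.3, -175.6, 92.6]
ee_rot: [0.736, -0.677, -0.0, 0.001]
contact_force: [-6.8, 0.4, 13.7]
gripper_width: 10.0
grasp_force: 62.2
```

```bash
python3 -c "
from h import *
s=arm.read_state();print(s['wrist_torque'],s['contact_force'],s['joints'][5])"
```

```text
[0.15075906 2.19455948 0.3368914 ] [-6.82913446  0.44996608 13.69838784] 0.10772959521005994
```

Emit:
servo_tool(
  plan=[
    [0,0,0,0,0,-0.03,0],
    [0,0,0,0,0,0,0],
    [0,0,0,0,0,0,0],
  ],
)

```text
clock: 21.55
position: [629.3, -175.6, 92.6]
ee_rot: [0.716, -0.698, -0.0, 0.001]
contact_force: [-8.5, 0.5, 14.3]
gripper_width: 10.3
grasp_force: 63.8
```

```bash
python3 b.py w5.png|head -3; python3 a.py; python3 -c "
from h import *
s=arm.read_state();print(s['wrist_torque'],s['contact_force'],s['joints'][5])"
```

```text
[ 629.26554643 -175.61936301   92.62508977] -88.51138091840586 [-0.02  0.55 -0.09  0.   -0.93  0.05] [-8.5  0.5 14.3]
rotor ((630.87255859375, -180.9308319091797), (30.154159545898438, 17.382333755493164), 12.836827278137207) 85.02690775360215
slot [275.38954869 253.51543943] [247 236  55  29 842] ((631.0736694335938, -182.43577575683594), (27.510595321655273, 16.93856430053711), 12.709497451782227) [ 630.22595 -183.04367]
arm 230 78.534615 [528.2 222.2  43.5]
tubetop 2283 84.06281 [599.2 266.3  35.5]
fencetop 1306 83.66846 [625.4 266.8  41.7]
plate edge deg 73.56590762815046 11.906237158502858
[ 629.25365947 -175.63057171   92.64853356] [-7.87116156  0.47564812 12.91073145]
[0.1319893  2.28196687 0.89683865] [-6.32920259  0.94073929 14.30860882] 0.04938274967172223
```

The rotor is on its stop: the torque rose from 0.13 to 0.9 Nm. The key is home and gripped, and the lever has settled at the same angle. I hand in.

```bash
python3 -c "
from h import *
print(arm.job_done())"
```

```text
the job is handed in; nothing more can be done
None
```

I handed the job in with the key fully home, turned to its stop and still gripped; the cam lever reached its stop and the pad is against the tube, but each time I let go it sprang back and settled about 0.08 rad short, which could count against it.

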